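Make up a magneto tray kit and a contact jar kit

ROBOT

A 6-joint arm with a two-finger parallel gripper is mounted at the origin on the work surface. World frame = base frame: x ahead of the robot, y to its left, z up, the work surface at z = 0. Lengths are in m, angles in degrees, forces in N, time in s.
With the tool pointing down it reaches from about 0.4 to 0.825 m from the base axis. Payload 7 kg.
Tool frame: the origin (TCP) lies midway between the tips of the shut fingers; the grasp point (between the pads) lies 19 mm behind it; z points along the fingers, y is the line along which they close (so a half turn about z gives the same grasp; the last joint's range is limited). The gripper opens to 88 mm and grips with 3 to 60 N. Pads are 19 mm wide; open, the fingers measure 130 mm over their backs; the gripper's body (78 mm by 193 mm) begins 47 mm behind the grasp point.
Start: joints at [83.772, 20.546, 0.682, 0, -70.136, -16.507], TCP at [0.261, 0.623, 0.227] pointing down, gripper open.
Joint ranges: [-176.03, 176.03], [-82.01, 121.73], [-58.28, 71.71], [-173.87, 95.51], [-174.79, -0.11], [-173.66, 173.66]. Speed limits (degrees/s): [136.94, 136.94, 172.46, 180, 180, 180].

INTERFACE

Orientations are given as a 3x3 rotation matrix whose columns are the frame's x, y, z axes.
In Python, from rig import robot gives the robot as it stands. Calls block until the motion is done:
- robot.goto(position, orientation): joint-space move of the TCP to a pose.
- robot.servo_line(position, ori=None, speed=0.15): straight line of the TCP; ori=None keeps the orientation; speed is the mean speed in m/s.
- robot.movej(angles): joint-space move.
- robot.move_gripper(opening): opening from 0.0 (shut) to 1.0 (fully open); the grip force is fixed at half the most; returns when the fingers have stopped.
- robot.dwell(seconds).
- robot.ik(position, orientation): joint angles nearest the present ones, or None.
- robot.grab_frame(name): name is "side" or "top" or "wrist"; returns (picture, depth): 480x640x3 uint8, red, green, blue; 480x640 float32, m along the optical axis (not along the pixel's ray), 0 where there is no reading.
- robot.camera_info(name): a dict with "vfov" (degrees; the focal length in pixels is half the picture's height over the tangent of half this angle, whatever the lens; pixels are square), "cx", "cy" (the principal point, pixels), "k1" (the pictures are not rectified: a ray, as slopes to the right and down, at radius r is drawn at 1 + k1 r^2 times it, then the intrinsics apply), "view" (4x4, takes a point from world to camera coordinates); the wrist camera has in their place "T_tool_cam" (4x4, takes a point from camera to tool coordinates, whose origin is the TCP and whose axes are the flange's). Camera axes: x right, y down, z forward; pixel columns grow to the right and rows downward; lengths in m; the calibration is good to about 2 mm. A picture is of the moment at which its call begins: read the wrist's pose just before it. camera_info takes no time and is no camera call.
A pose or a line that the arm cannot do raises robot.Unreachable and nothing moves.
- robot.job_done(): hands the job in; it is judged then, once.
Readings, each from a call of its own:
- robot.read_t(): time.
- robot.read_qpos(): joint angles.
- robot.read_qvel(): joint speeds.
- robot.read_effort(): joint torques, N m.
- robot.read_position(): TCP position.
- robot.read_tcp_rot(): TCP orientation.
- robot.read_force(): force on the tool from outside, world axes, zero at the start.
- robot.read_ft_torque(): the same for the moment, N m.
- robot.read_grip_width(): opening from 0.0 (shut) to 1.0 (fully open).
- robot.read_finger_force(): force on a finger pad.
Only numpy, scipy, OpenCV 4.12 (cv2) and the standard library are available. Lean on these libraries where they do the work, as an engineer would, in place of code of your own. Each camera call takes 0.05 s, during which the arm holds its last target. There are 200 camera calls.

TASK

Make up two magneto repair kits from the stock on the slate. In the three-bay tray stand the larger commutator upright in the wide bay, the ceramic coil former upright in the middle bay and the brass oiler upright in the end bay; through the jar's neck drop the slimmer steel roller and then, after it, the ribbed ceramic insulator, so that the steel does not fall on the ceramic. Leave the smaller commutator and the thicker roller where they stand.

Things in the scene. Friction and masses are not known exactly. Their poses are not given: they have to be found in the camera images.
- commutator_large: The larger commutator: copper drum with dark segment lines, 56 mm diameter, 44 mm high, the top 6 mm stepped in to 48 mm diameter, about 0.5 kg, standing upright. Origin: centre of its underside, z up.
- commutator_small: The smaller commutator, not wanted (leave it): same look, 36 mm diameter, 32 mm high. Origin: centre of its underside, z up.
- coil_former: White ceramic coil former (bobbin), 45 mm high: two rectangular flanges 56 mm (its x) by 40 mm (its y), 7 mm thick, at bottom and top, joined by a core 42 by 30 mm; standing upright at any yaw, about 0.14 kg. Origin: centre of its underside, z up.
- oiler: Brass oiler cup: round, 36 mm diameter from 12 to 38 mm height, narrower foot (30 mm), 42 mm high with a small knob (11 mm diameter) up to 50 mm; about 0.15 kg, upright. Origin: centre of its underside, z up.
- roller_slim: The slimmer steel roller: plain cylinder 18 mm diameter, 45 mm long, standing on end, about 90 g. Origin: centre of the end it stands on, z along its axis, up.
- roller_thick: The thicker steel roller, not wanted (leave it): plain cylinder 30 mm diameter, 45 mm long, standing on end. Origin: centre of its underside.
- insulator: Ribbed white ceramic insulator: 16 mm diameter stem, 45 mm long, with three collars of 22 mm diameter, 6 mm thick, at bottom, middle and top; standing on end, about 35 g. Origin: centre of the end it stands on, z along its axis, up.
- tray: Fixed wooden tray, 270 (its x) by 105 mm (its y), walls 5 mm thick, 18 mm high, floor 5 mm up. Three bays along x, 95 mm across: wide bay 100 mm long, centre x = -80 mm, nearest the robot; middle bay 75 mm, centre x = 12.5 mm; end bay 75 mm, centre x = 92.5 mm, farthest. Origin: centre of underside; x points away from the robot, turned up to 0.2 rad. Left or right of the stock.
- jar: Green glass jar, narrow neck, fixed on a square wooden foot 110 mm wide, 20 mm high. Body 88 mm diameter; neck 48 mm outside, 40 mm inside, steel ring outside; rim 152 mm above the slate, neck's lower end 126 mm, inner floor 24 mm, rising to 35 mm in the middle. Origin: centre of the foot's underside, the neck right above it, z up. Across the stock from the tray.
Mind the look-alikes: they are no part of the job. Leave any blue, pink or red look-alike of the commutator_large alone.

How it is judged (in metres and radians):
On the way, in this order (a step that is already met when the one before it is completed fails the run):
1. the slim steel roller is in the jar while the insulator is not yet in it (horizontal distance between roller_slim and jar below 0.045 m and z of roller_slim in the frame of jar between 0.01 and 0.118 m and not (horizontal distance between insulator and jar below 0.045 m and z of insulator in the frame of jar between 0.01 and 0.118 m)), for 0.2 s.
2. the insulator is in the jar too (horizontal distance between each of roller_slim, insulator and jar below 0.045 m and z of roller_slim in the frame of jar between 0.01 and 0.118 m and z of insulator in the frame of jar between 0.01 and 0.118 m), for 0.2 s.
At the end, for the whole second after the job is handed in: Big commutator, former, oiler upright (0.12 rad) on the floors of wide, middle, end bay, within 25 mm along and 35 mm across of its centre, underside under 4 mm off the floor; slim roller and insulator in the jar below its neck; all under 20 mm/s; the other two within 30 mm of their start (all of step 2 and x of commutator_large in the frame of tray between -0.105 and -0.055 m and y of commutator_large in the frame of tray between -0.035 and 0.035 m and z of each of commutator_large, coil_former, oiler in the frame of tray below 0.009 m and angle between each of commutator_large, coil_former, oiler's own z axis and vertical below 0.12 rad and linear speed of each of commutator_large, coil_former, oiler, roller_slim, insulator below 0.02 m/s and x of coil_former in the frame of tray between -0.0125 and 0.0375 m and y of coil_former in the frame of tray between -0.035 and 0.035 m and x of oiler in the frame of tray between 0.0675 and 0.1175 m and y of oiler in the frame of tray between -0.035 and 0.035 m and distance of each of commutator_small, roller_thick from where it was at the start of the episode below 0.03 m); the robot touches nothing.
It fails at once if the smaller commutator or the thicker roller is moved by more than 30 mm (distance of any of commutator_small, roller_thick from where it was at the start of the episode above 0.03 m).
It also fails if it takes over 120 s, if anything falls off the work surface, if the arm or the gripper's body presses on something with over 40 N, if the wrist force passes 120 N, or if a joint passes its speed limit or range.

## Working session

There is one attempt and no reset: what is moved stays moved. The work goes in short steps, each a Python script; the robot and the scene stay as the last script left them, time stands still between calls to the robot, and variables do not carry over. Pictures are saved under pics/ and viewed, at most 14 in all, crops included, and the job is handed in when it is done.

```bash
ls; mkdir -p pics; python3 - <<'E'
from rig import robot
import cv2,numpy as np
print(robot.read_t())
for n in("top","side"):
    im,d=robot.grab_frame(n); cv2.imwrite(f"pics/{n}0.png",im[:,:,::-1]); np.savez(f"pics/{n}0.npz",im=im,d=d)
    print(n,robot.camera_info(n), (d>0).mean())
print(robot.camera_info("wrist"),robot.read_tcp_rot())
E
```

```text
pics
0.0
top {'vfov': 42.0771341093097, 'cx': 321.39138520205125, 'cy': 247.90680168312724, 'k1': -0.012310109018934295, 'view': array([[-0.0080667 , -0.99988939, -0.01249505, -0.01852634],
       [-0.99115359,  0.00965036, -0.13236857,  0.58259689],
       [ 0.13247451,  0.01131673, -0.99112181,  1.29014413],
       [ 0.        ,  0.        ,  0.        ,  1.        ]])} 0.9957584635416666
side {'vfov': 54.00184650902746, 'cx': 317.02875405677827, 'cy': 243.2701163635293, 'k1': -0.009970497721100716, 'view': array([[-0.85131213, -0.5246483 ,  0.00343715,  0.49594536],
       [-0.41787624,  0.67406971, -0.60910547,  0.27381739],
       [ 0.31724927, -0.51997518, -0.79308178,  0.6413585 ],
       [ 0.        ,  0.        ,  0.        ,  1.        ]])} 0.9960221354166666
{'vfov': 59.25482601475331, 'cx': 316.017429246304, 'cy': 247.11152090702774, 'k1': -0.0061610591562628846, 'T_tool_cam': array([[-7.20206307e-04, -9.65219462e-01, -2.61439995e-01,
         7.00531880e-02],
       [ 9.99998423e-01, -1.11961181e-03,  1.37877119e-03,
         9.02361390e-05],
       [-1.62352809e-03, -2.61438590e-01,  9.65218746e-01,
        -1.58135283e-01],
       [ 0.00000000e+00,  0.00000000e+00,  0.00000000e+00,
         1.00000000e+00]])} [[ 9.22254708e-01 -3.86582526e-01 -4.51244484e-04]
 [-3.86582763e-01 -9.22253583e-01 -1.44757253e-03]
 [ 1.43444405e-04  1.50947392e-03 -9.99998850e-01]]
```

View pics/top0.png

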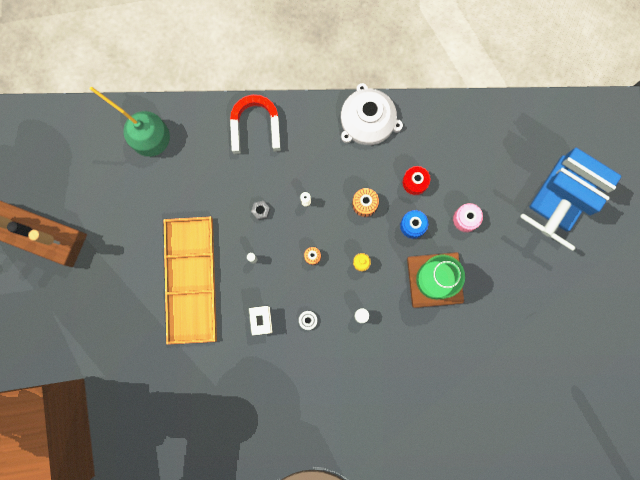

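View pics/side0.png

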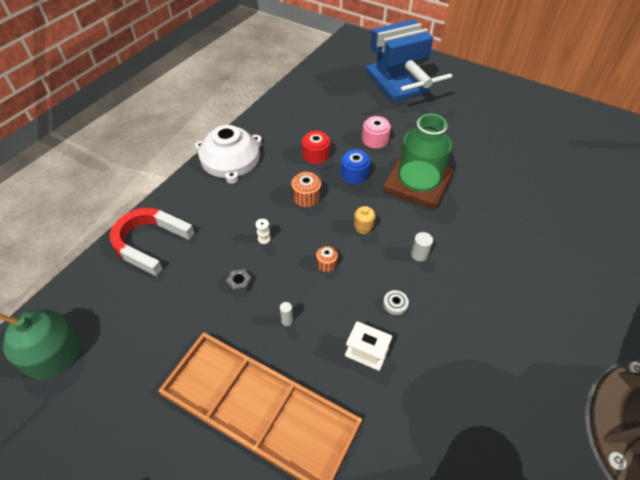

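The top view shows the tray at (190,280), the former at (260,320), the slim roller at (251,257), the insulator at (306,199), the large commutator at (366,201), the oiler at (362,262) and the jar ring at (446,274). The small commutator (312,256), the thick roller (362,316) and the red, blue and pink look-alikes stay where they are. The side view confirms this. Next I measure in both views.

```bash
cat > h.py <<'E'
from rig import robot
import cv2,numpy as np
def K(ci): f=240/np.tan(np.radians(ci["vfov"]/2)); return np.array([[f,0,ci["cx"]],[0,f,ci["cy"]],[0,0,1.]]),np.array([ci["k1"],0,0,0,0.])
def pose(name):  # world<-cam
    ci=robot.camera_info(name)
    if name!="wrist": return np.linalg.inv(ci["view"])
    T=np.eye(4); T[:3,:3]=robot.read_tcp_rot(); T[:3,3]=robot.read_position(); return T@ci["T_tool_cam"]
def rays(name,px,T):
    k,d=K(robot.camera_info(name))
    s=cv2.undistortPoints(np.asarray(px,float).reshape(-1,1,2),k,d)[:,0]
    return T[:3,3],np.c_[s,np.ones(len(s))]@T[:3,:3].T
def plane(name,px,z,T):
    o,r=rays(name,px,T); return o+r*((z-o[2])/r[:,2])[:,None]
def cloud(name,d,T):
    v,u=np.mgrid[:480,:640]; o,r=rays(name,np.c_[u.ravel(),v.ravel()],T)
    return (o+r*d.reshape(-1,1)).reshape(480,640,3)
def tri(rs): # least-squares meeting point of rays [(o,r)]
    A=np.zeros((3,3));b=np.zeros(3)
    for o,r in rs:
        r=r/np.linalg.norm(r);P=np.eye(3)-np.outer(r,r);A+=P;b+=P@o
    return np.linalg.solve(A,b)
def down(yaw): # tool z down, closing axis y at yaw (deg) in world
    a=np.radians(yaw);y=np.array([np.cos(a),np.sin(a),0]);z=np.array([0,0,-1.]);return np.c_[np.cross(y,z),y,z]
E
python3 - <<'E'
from h import *
np.set_printoptions(precision=4,suppress=True)
C={}
for n in("top","side"):
    q=np.load(f"pics/{n}0.npz"); C[n]=(q["im"],cloud(n,q["d"],pose(n)))
im,P=C["top"]; 
print("slate z top/side",np.median(P[350:370,330:400,2]),np.median(C["side"][1][300:320,200:240,2]))
m=((P[...,2]>.012)).astype(np.uint8)
n,L,S,c=cv2.connectedComponentsWithStats(m)
for i in range(1,n):
    if S[i,4]<40 or S[i,4]>6000: continue
    p=P[L==i]; z=np.percentile(p[:,2],95); t=p[abs(p[:,2]-z)<.004]
    # same place in side view
    Q=C["side"][1].reshape(-1,3); Q=Q[(np.linalg.norm(Q[:,:2]-t[:,:2].mean(0),axis=1)<.04)&(Q[:,2]>.012)]
    zs=np.percentile(Q[:,2],95) if len(Q) else 0; ts=Q[abs(Q[:,2]-zs)<.004] if len(Q) else Q
    bb=(t[:,:2].min(0)+t[:,:2].max(0))/2
    print(c[i].round(),S[i,4],"z",z.round(4),"xy",t[:,:2].mean(0),"bb",bb,np.ptp(t[:,:2],axis=0),"| side",zs.round(4),ts[:,:2].mean(0) if len(ts) else '')
E
```

```text
slate z top/side 0.0006395501469920184 -5.9183090477643585e-05
[369. 116.] 2539 z 0.065 xy [ 0.8802 -0.1303] bb [ 0.8805 -0.1301] [0.0534 0.054 ] | side 0.0637 [ 0.8756 -0.129 ]
[142. 130.] 1729 z 0.1692 xy [0.8669 0.401 ] bb [0.867  0.4013] [0.0147 0.0094] | side 0.1177 [0.8441 0.3704]
[253. 120.] 1025 z 0.0307 xy [0.8715 0.1199] bb [0.8648 0.1219] [0.1235 0.109 ] | side 0.0263 [0.8877 0.0945]
[572. 192.] 4509 z 0.1287 xy [ 0.7047 -0.5597] bb [ 0.7059 -0.5589] [0.1285 0.1339] | side 0.1279 [ 0.7038 -0.5586]
[416. 179.] 593 z 0.0494 xy [ 0.7299 -0.2302] bb [ 0.7323 -0.231 ] [0.0448 0.0455] | side 0.0457 [ 0.7266 -0.2294]
[365. 201.] 579 z 0.0493 xy [ 0.6844 -0.12  ] bb [ 0.6841 -0.1199] [0.0463 0.0471] | side 0.0457 [ 0.6797 -0.1187]
[305. 198.] 99 z 0.0507 xy [0.6927 0.0099] bb [0.6923 0.0093] [0.0196 0.0194] | side 0.0462 [0.688  0.0111]Traceback (most recent call last):
  File "<stdin>", line 17, in <module>
AttributeError: 'int' object has no attribute 'round'
```

```bash
python3 - <<'E'
from h import *
np.set_printoptions(precision=4,suppress=True)
C={}
for n in("top","side"):
    q=np.load(f"pics/{n}0.npz"); C[n]=(q["im"],cloud(n,q["d"],pose(n)))
im,P=C["top"]; S_=C["side"][1].reshape(-1,3)
n,L,S,c=cv2.connectedComponentsWithStats(((P[...,2]>.012)).astype(np.uint8))
for i in range(1,n):
    if S[i,4]<40 or S[i,4]>8000 or c[i][1]<185: continue
    p=P[L==i]; z=np.percentile(p[:,2],95); t=p[abs(p[:,2]-z)<.004]
    Q=S_[(np.linalg.norm(S_[:,:2]-t[:,:2].mean(0),axis=1)<.04)&(S_[:,2]>.012)]
    s="-"
    if len(Q): zs=np.percentile(Q[:,2],95); s=(round(float(zs),4),Q[abs(Q[:,2]-zs)<.004][:,:2].mean(0))
    print(c[i].round(),S[i,4],"z",z.round(4),"xy",t[:,:2].mean(0),np.ptp(t[:,:2],axis=0),"| side",s)
hsv=cv2.cvtColor(im,cv2.COLOR_RGB2HSV)
def big(m): 
    k=max(cv2.findContours(m.astype(np.uint8),0,2)[0],key=cv2.contourArea); return k
T=pose("top"); H,s,v=cv2.split(hsv)
m=(H>8)&(H<28)&(s>90)&(v>120); m[:,:150]=0;m[:,230:]=0
r=cv2.minAreaRect(big(m)); print("tray",r, plane("top",cv2.boxPoints(r),.018,T))
g=np.zeros_like(m); m=(H<15)&(s>100)&(v<140); g[240:320,400:475]=m[240:320,400:475]
r=cv2.minAreaRect(big(g)); print("foot",r,plane("top",[r[0]],.02,T))
g=P[250:300,410:475]; z=g[...,2]; print("jar max z",np.percentile(z,[50,90,99]), g[z>.14][:,:2].mean(0), g[z>.14].min(0),g[z>.14].max(0))
E
```

```text
[572. 192.] 4509 z 0.1287 xy [ 0.7047 -0.5597] [0.1285 0.1339] | side (0.1279, array([ 0.7038, -0.5586]))
[365. 201.] 579 z 0.0493 xy [ 0.6844 -0.12  ] [0.0463 0.0471] | side (0.0457, array([ 0.6797, -0.1187]))
[305. 198.] 99 z 0.0507 xy [0.6927 0.0099] [0.0196 0.0194] | side (0.0462, array([0.688 , 0.0111]))
[ 39. 234.] 3144 z 0.1639 xy [0.606  0.5555] [0.0383 0.0663] | side -
[260. 209.] 235 z 0.0223 xy [0.6704 0.11  ] [0.0362 0.0392] | side (0.018, array([0.6675, 0.1106]))
[468. 217.] 617 z 0.0486 xy [ 0.6492 -0.3412] [0.0477 0.0446] | side (0.0461, array([ 0.6453, -0.3383]))
[414. 223.] 593 z 0.0494 xy [ 0.6358 -0.2232] [0.0497 0.0447] | side (0.0458, array([ 0.63  , -0.2224]))
[189. 278.] 1187 z 0.0235 xy [0.5237 0.2599] [0.2731 0.1149] | side (0.0193, array([0.4892, 0.2587]))
[312. 255.] 228 z 0.037 xy [ 0.5696 -0.0044] [0.0258 0.0257] | side (0.0341, array([ 0.5647, -0.0028]))
[252. 257.] 76 z 0.0502 xy [0.5639 0.1256] [0.0155 0.0151] | side (0.0462, array([0.5605, 0.1266]))
[361. 261.] 248 z 0.0501 xy [ 0.5536 -0.1088] [0.0279 0.0255] | side (0.049, array([ 0.5484, -0.1077]))
[... 253 characters left out ...]
 [0.0271 0.0251] | side (0.0463, array([ 0.4364, -0.105 ]))
[308. 319.] 162 z 0.018 xy [0.4327 0.006 ] [0.034  0.0364] | side (0.0147, array([0.4277, 0.0083]))
[313. 476.] 248 z 0.0182 xy [0.1097 0.0019] [0.0165 0.1077] | side (0.0418, array([0.076, 0.005]))
tray ((189.08004760742188, 279.9813232421875), (126.6760482788086, 50.1996955871582), 88.15238952636719) [[0.6556 0.3245 0.018 ]
 [0.6581 0.2146 0.018 ]
 [0.3845 0.2018 0.018 ]
 [0.3819 0.3088 0.018 ]]
foot ((455.8921203613281, 298.73260498046875), (11.945945739746094, 21.616474151611328), 58.570438385009766) [[ 0.4728 -0.3094  0.02  ]]
jar max z [0.0253 0.1265 0.1549] [ 0.5105 -0.2584] [ 0.4064 -0.2938  0.1403] [ 0.5402 -0.0387  1.3556]
```

```bash
python3 - <<'E'
from h import *
np.set_printoptions(precision=4,suppress=True)
for i,y in enumerate((.2,.07,-.07,-.2)):
    robot.goto([.59,y,.28],down(-90)); robot.dwell(.2)
    T=pose("wrist"); im,d=robot.grab_frame("wrist"); np.savez(f"pics/w{i}.npz",im=im,d=d,T=T); cv2.imwrite(f"pics/w{i}.png",im[:,:,::-1])
    P=cloud("wrist",d,T); print(y,"slate",np.median(P[...,2]))
print(robot.read_t(),robot.read_qpos())
E
```

```text
0.2 slate 0.0010949194791213257
0.07 slate 0.0012718288096361385
-0.07 slate 0.0012078474906852266
-0.2 slate 0.001106562217979945
4.825 [ -0.6978  14.032   -1.5108  -0.0028 -74.4411  90.787 ]
```

View pics/w0.png

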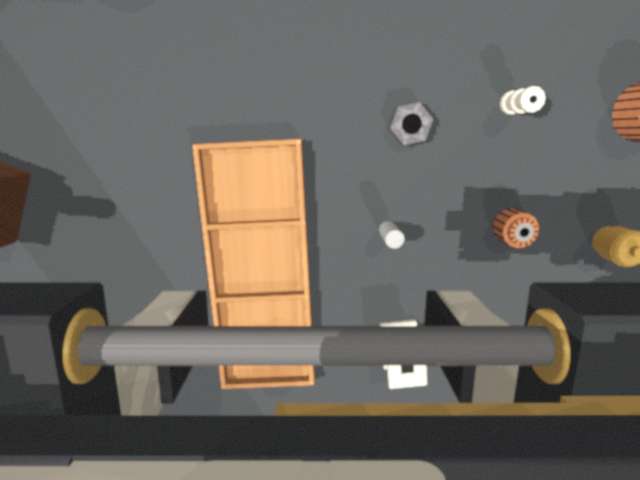

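View pics/w2.png

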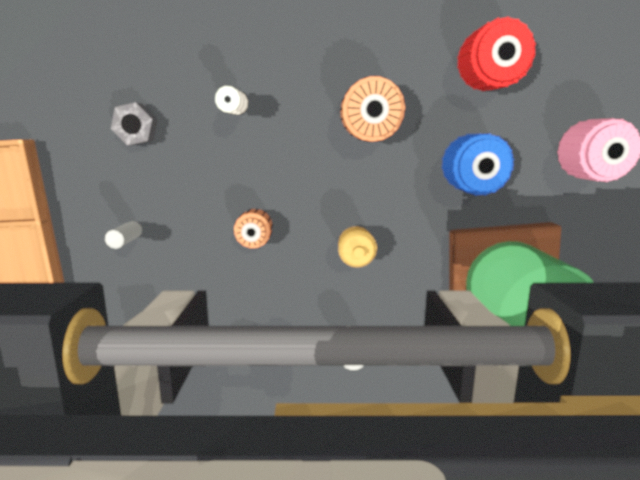

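The views from x=0.59 show the tray, slim roller, insulator, large commutator and oiler clearly. The fingers hide the lower half, which covers the former and jar, so I take views nearer the base for those and then measure.

```bash
cat > meas.py <<'E'
from h import *
import sys
np.set_printoptions(precision=4,suppress=True)
def top(i,xy,zlo,zhi,r):
    """centroid pixel of the face between zlo and zhi within r of xy"""
    q=np.load(f"pics/w{i}.npz"); P=cloud("wrist",q["d"],q["T"])
    m=((np.linalg.norm(P[...,:2]-xy,axis=2)<r)&(P[...,2]>zlo)&(P[...,2]<zhi)).astype(np.uint8)
    m[285:]=0
    cs=cv2.findContours(m,0,2)[0]
    if not cs: return None
    k=cv2.convexHull(max(cs,key=cv2.contourArea))
    if k[:,0,1].max()>282 or k[:,0].min()<2 or k[:,0,0].max()>637 or len(k)<5: return None
    z=np.median(P[m>0][:,2])
    return np.array(cv2.fitEllipse(k)[0]),z,cv2.minAreaRect(k),q["T"]
E
python3 - <<'E'
from meas import *
for i,p in enumerate([(.47,.2),(.45,.07),(.43,-.15),(.43,-.25)]):
    i+=4
    try: robot.goto([*p,.28],down(-90))
    except robot.Unreachable: print("unreach",p); continue
    robot.dwell(.2)
    T=pose("wrist"); im,d=robot.grab_frame("wrist"); np.savez(f"pics/w{i}.npz",im=im,d=d,T=T); cv2.imwrite(f"pics/w{i}.png",im[:,:,::-1])
import os
V=[i for i in range(8) if os.path.exists(f"pics/w{i}.npz")]
for n,xy,a,b,r in [("comm",(.681,-.119),.04,.052,.045),("former",(.429,.107),.04,.053,.05),("oiler",(.550,-.108),.036,.06,.04),("slim",(.561,.126),.04,.052,.03),("ins",(.690,.010),.041,.055,.03),("jar",(.512,-.264),.14,.162,.04)]:
    R=[]
    for i in V:
        t=top(i,xy,a,b,r)
        if t: o,d=rays("wrist",[t[0]],t[3]); R.append((o,d[0])); print(n,i,t[0].round(1),"depth z",t[1].round(4),"planepos",plane("wrist",[t[0]],t[1],t[3])[0][:2],"rect",np.round(t[2][1],1),round(t[2][2],1))
    if len(R)>1: print("  TRI",n,tri(R))
E
```

```text
comm 1 [530.  108.4] depth z 0.0445 planepos [ 0.6811 -0.12  ] rect [53.4 58.8] 18.4
comm 2 [373.5 108.2] depth z 0.0443 planepos [ 0.6811 -0.1204] rect [53.2 56.2] 29.7
comm 3 [228.7 108.4] depth z 0.0442 planepos [ 0.6811 -0.1218] rect [56.6 53.3] 82.9
  TRI comm [ 0.6813 -0.1211  0.0417]
former 4 [411.3 252.3] depth z 0.0454 planepos [0.4284 0.1066] rect [57.7 41.4] 87.3
former 5 [280.3 230.8] depth z 0.0452 planepos [0.4297 0.1041] rect [58.  42.3] 82.9
former 6 [ 48.3 211.6] depth z 0.0448 planepos [0.4283 0.1036] rect [65.5 44.2] 74.9
  TRI former [0.428  0.1052 0.0417]
oiler 1 [498.2 248.7] depth z 0.0422 planepos [ 0.551  -0.1072] rect [35. 38.] 90.0
oiler 2 [357.7 248.8] depth z 0.0419 planepos [ 0.551  -0.1101] rect [35. 36.] 90.0
oiler 3 [226.2 248.7] depth z 0.0419 planepos [ 0.5511 -0.112 ] rect [35. 36.] 90.0
oiler 5 [515.6  99. ] depth z 0.0419 planepos [ 0.5492 -0.1076] rect [42. 41.] 90.0
oiler 6 [272.5  75.4] depth z 0.0417 planepos [ 0.5489 -0.1113] rect [43. 41.] 90.0
oiler 7 [159.8  75.2] depth z 0.0415 planepos [ 0.549  -0.1123] rect [43.7 40. ] 76.0
  TRI oiler
[... 326 characters left out ...]
0.1258] rect [19.1 20.5] 45.0
slim 5 [254.4  84.5] depth z 0.0448 planepos [0.5608 0.1239] rect [21.2 19.8] 45.0
  TRI slim [0.5609 0.1247 0.0418]
ins 0 [531.3  99. ] depth z 0.0451 planepos [0.6887 0.0101] rect [23.3 27.6] 45.0
ins 1 [385.   99.1] depth z 0.0452 planepos [0.6887 0.0096] rect [25. 24.] 90.0
ins 2 [228.2  99.2] depth z 0.0449 planepos [0.6886 0.0081] rect [25. 24.] 90.0
ins 3 [81.5 99.1] depth z 0.0447 planepos [0.689  0.0079] rect [24. 26.] 90.0
  TRI ins [0.6889 0.0089 0.0425]
jar 6 [496.5 115. ] depth z 0.1507 planepos [ 0.5117 -0.267 ] rect [75.7 84.9] 45.0
jar 7 [345.5 114.5] depth z 0.1511 planepos [ 0.5117 -0.2687] rect [77. 82.] 0.0
  TRI jar [ 0.5119 -0.269   0.1459]
```

View pics/w6.png

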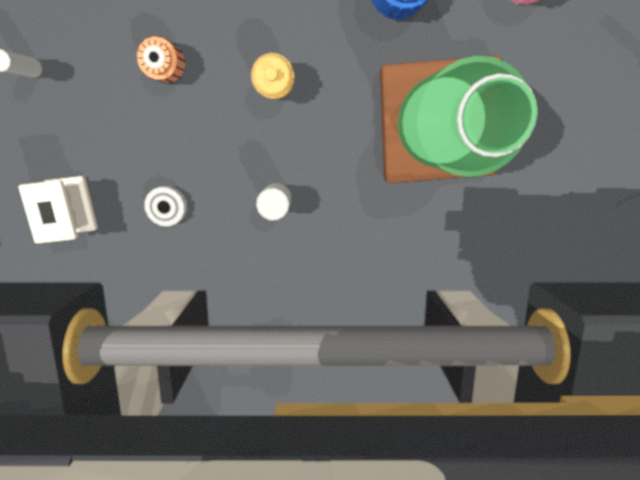

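The latest view shows the jar ring at (496,115), the former at (50,212) and the oiler at (272,75). The triangulated positions agree to 1–2 mm. Next come the tray pose and the former's yaw.

```bash
python3 - <<'E'
from meas import *
def orange(im):
    H,s,v=cv2.split(cv2.cvtColor(im,cv2.COLOR_RGB2HSV)); return (H>5)&(H<25)&(s>80)&(v>110)
A=[]
for i in (0,1,4,5):
    q=np.load(f"pics/w{i}.npz"); P=cloud("wrist",q["d"],q["T"]); m=orange(q["im"])&(P[...,2]>.0145)&(P[...,2]<.023)&(P[...,1]>.18)&(P[...,1]<.36)&(P[...,0]>.35)&(P[...,0]<.7); m[283:]=0
    m=cv2.morphologyEx(m.astype(np.uint8),cv2.MORPH_OPEN,np.ones((2,2)))
    v,u=np.nonzero(m); print(i,len(u)); p=plane("wrist",np.c_[u,v],float(np.median(P[m>0][:,2])),q["T"])
    print("  z",np.median(P[m>0][:,2]),"min",p.min(0),"max",p.max(0)); 
    if len(p)>100: A.append(p[:,:2])
r=cv2.minAreaRect((np.vstack(A)*1000).astype(np.float32)); print("union",r,"\n",cv2.boxPoints(r))
q=np.load("pics/w4.npz");P=cloud("wrist",q["d"],q["T"])
for i in (4,5):
    q=np.load(f"pics/w{i}.npz");P=cloud("wrist",q["d"],q["T"])
    m=(np.linalg.norm(P[...,:2]-[.4285,.105],axis=2)<.05)&(P[...,2]>.041)&(P[...,2]<.05); m[285:]=0
    v,u=np.nonzero(m); r=cv2.minAreaRect((plane("wrist",np.c_[u,v],.0445,q["T"])[:,:2]*1000).astype(np.float32)); print("former",r)
E
```

```text
0 2483
  z 0.017712366903064714 min [0.5064 0.2075 0.0177] max [0.6519 0.3186 0.0177]
1 2690
  z 0.017478502650102035 min [0.5066 0.2066 0.0175] max [0.6523 0.3193 0.0175]
4 4854
  z 0.017588519737525676 min [0.387  0.202  0.0176] max [0.6524 0.3188 0.0176]
5 4891
  z 0.017342772992958666 min [0.379  0.2012 0.0173] max [0.635  0.3182 0.0173]
union ((515.6754760742188, 259.811767578125), (270.513916015625, 106.597412109375), 2.7211461067199707) 
 [[378.0407 306.6291]
 [383.1014 200.1518]
 [653.3102 212.9945]
 [648.2496 319.4717]]
former ((427.6057434082031, 106.42373657226562), (56.73392868041992, 40.45466232299805), 6.381925582885742)
former ((427.62017822265625, 104.92052459716797), (56.391937255859375, 40.035831451416016), 6.396786689758301)
```

```bash
cat > act.py <<'E'
from h import *
JAR=(.5117,-.268)
def pick(xy,yaw,ztcp,opening,zup=.23):
    robot.move_gripper(opening); robot.goto([*xy,.15],down(yaw)); robot.servo_line([*xy,ztcp],speed=.12)
    robot.move_gripper(0.0); print("width mm",round(robot.read_grip_width()*88,1),"f",round(robot.read_finger_force(),1))
    robot.servo_line([*xy,zup],speed=.2); print("lifted mm",round(robot.read_grip_width()*88,1),"F",robot.read_force().round(2),"t",robot.read_t())
def place(xy,yaw,ztcp,opening,zup=.23,zappr=None):
    robot.goto([*xy,zappr or zup],down(yaw)); robot.servo_line([*xy,ztcp],speed=.1); robot.dwell(.3)
    robot.move_gripper(opening); robot.dwell(.3); robot.servo_line([*xy,zup],speed=.2); print("t",robot.read_t())
def snap(n,f):
    T=pose(n); im,d=robot.grab_frame(n); cv2.imwrite(f"pics/{f}.png",im[:,:,::-1]); np.savez(f"pics/{f}.npz",im=im,d=d,T=T); return im
E
python3 - <<'E'
from act import *
pick((.561,.1247),0,.015,.6)
robot.goto([*JAR,.24],down(0)); robot.dwell(.2); snap("side","a1"); c=cv2.imread("pics/a1.png")[60:300,300:560]; w=snap("wrist","a1w")[:,:,::-1]
c=cv2.resize(c,None,fx=1.5,fy=1.5); w=cv2.resize(w,(400,300)); o=np.zeros((360,800,3),np.uint8); o[:,:390]=c; o[:300,395:795]=w; cv2.imwrite("pics/a1c.png",o); print(robot.read_position(),robot.read_grip_width()*88)
E
```

```text
width mm 16.9 f 30.0
lifted mm 17.6 F [-0.34  0.06 -1.19] t 14.825
[ 0.51174628 -0.26797378  0.24000346] 16.99237179992989
```

View pics/a1c.png

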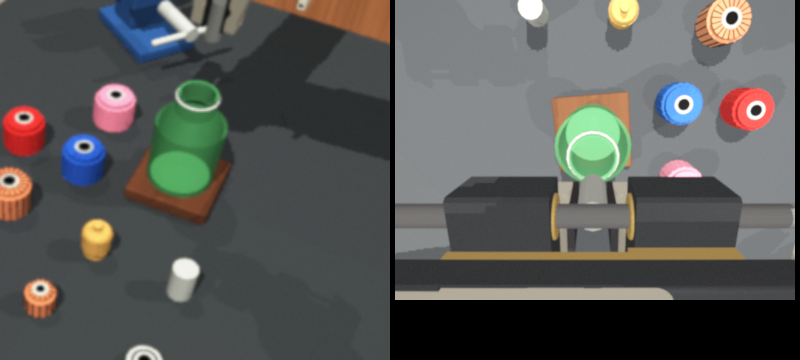

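The roller is held upright above the neck, between the fingers in the wrist view at about (593,200) in the crop. I lower and release it, and then fetch the insulator.

```bash
python3 - <<'E'
from act import *
robot.servo_line([*JAR,.160],speed=.1); print(robot.read_force().round(2)); robot.dwell(.3); robot.move_gripper(.55); robot.dwell(.6); robot.servo_line([*JAR,.24],speed=.2)
robot.goto([.6,-.05,.24],down(0)); robot.dwell(.2); s=snap("side","b1")[90:210,370:470,::-1]; t=snap("top","b1")[230:320,390:490,::-1]
o=np.zeros((480,800,3),np.uint8); o[:,:400]=cv2.resize(s,(400,480)); o[:360,400:]=cv2.resize(t,(400,360)); cv2.imwrite("pics/b1c.png",o); print(robot.read_t())
E
```

```text
[ 0.11 -0.17 -1.44]
28.0
```

View pics/b1c.png

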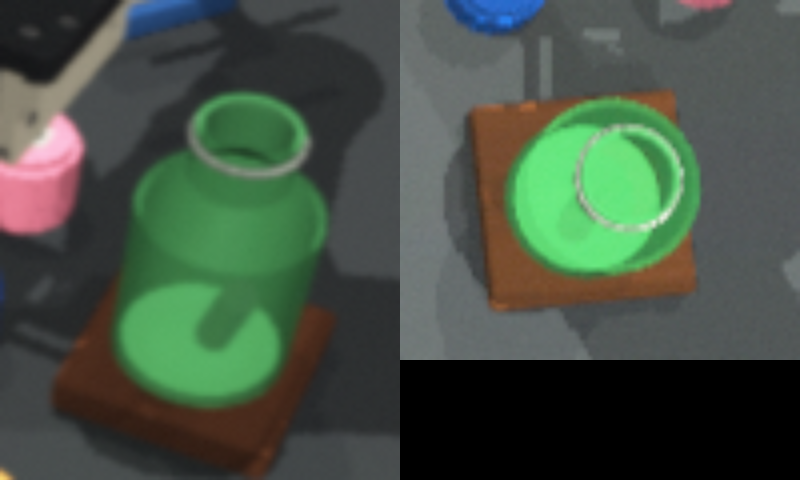

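The roller lies in the jar: it is visible through the glass at crop (225,320). Next is the insulator.

```bash
python3 - <<'E'
from act import *
pick((.6888,.0092),0,.015,.55)
place(JAR,0,.160,.55,.24)
robot.goto([.62,-.05,.24],down(0)); robot.dwell(.2); s=snap("side","c1")[90:210,370:470,::-1]; t=snap("top","c1")[90:350,150:480,::-1]
o=np.zeros((480,800,3),np.uint8); o[:,:400]=cv2.resize(s,(400,480)); o[:315,400:]=cv2.resize(t,(400,315)); cv2.imwrite("pics/c1c.png",o); print(robot.read_t())
E
```

```text
width mm 21.2 f 30.0
lifted mm 20.8 F [-1.04 -0.73 -1.05] t 31.9083
t 39.5
44.65
```

View pics/c1c.png

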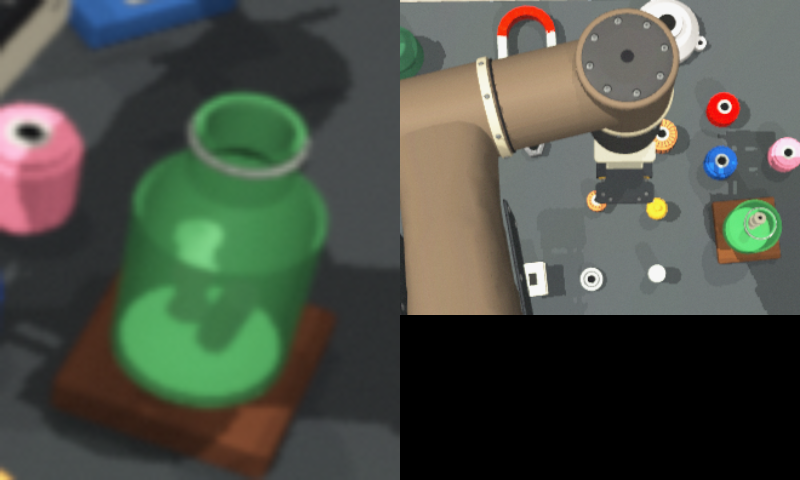

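Both are in the jar. Now I do the large commutator, grasping along x, which keeps clear of the red and blue look-alikes.

```bash
cat >> act.py <<'E'
def tray(x,y=0):
    a=np.radians(2.72); return (.5157+x*np.cos(a)-y*np.sin(a),.2598+x*np.sin(a)+y*np.cos(a))
E
python3 - <<'E'
from act import *
pick((.6811,-.1208),0,.015,1.0,.16)
place(tray(-.08),2.7,.0215,.9,.16)
snap("side","d1"); print(robot.read_position(),robot.read_qpos())
E
```

```text
Traceback (most recent call last):
  File "act.py", line 4, in pick
    robot.move_gripper(opening); robot.goto([*xy,.15],down(yaw)); robot.servo_line([*xy,ztcp],speed=.12)
                                 ~~~~~~~~~~^^^^^^^^^^^^^^^^^^^^^
rig.Unreachable: the arm cannot take that pose within its joint ranges
```

```bash
python3 - <<'E'
from act import *
print(robot.read_qpos().round(1))
for n,p,ys in [("comm",(.6811,-.1208),(0,180,20,200,-20,160)),("wide",tray(-.08),(2.7,182.7,22,202,-90,90)),("form",(.4276,.1057),(96.4,-83.6)),("mid",tray(.0125),(92.7,-87.3)),("oil",(.55,-.11),(0,180)),("end",tray(.0925),(2.7,182.7))]:
  for y in ys:
    for z in (.015,.16):
      q=robot.ik([*p,z],down(y)); print(n,y,z,None if q is None else np.round(q,0))
E
```

```text
[ 13.4  15.1  -5.2  -0.  -69.6 166.7]
comm 0 0.015 None
comm 0 0.16 None
comm 180 0.015 [  6.  32. -10.   0. -47.  -6.]
comm 180 0.16 [  6.  25.  -2.   0. -63.  -6.]
comm 20 0.015 [   6.   32.  -10.    0.  -47. -166.]
comm 20 0.16 [   6.   25.   -2.    0.  -63. -166.]
comm 200 0.015 [  6.  32. -10.   0. -47.  14.]
comm 200 0.16 [  6.  25.  -2.   0. -63.  14.]
comm -20 0.015 [  6.  32. -10.   0. -47. 154.]
comm -20 0.16 [  6.  25.  -2.   0. -63. 154.]
comm 160 0.015 [  6.  32. -10.   0. -47. -26.]
comm 160 0.16 [  6.  25.  -2.   0. -63. -26.]
wide 2.7 0.015 [ 53.  19. -35.   0. -36. 130.]
wide 2.7 0.16 [ 53.   8. -26.   0. -56. 130.]
wide 182.7 0.015 [ 53.  19. -35.   0. -36. -50.]
wide 182.7 0.16 [ 53.   8. -26.   0. -56. -50.]
wide 22 0.015 [ 53.  19. -35.   0. -36. 149.]
wide 22 0.16 [ 53.   8. -26.   0. -56. 149.]
wide 202 0.015 [ 53.  19. -35.   0. -36. -31.]
wide 202 0.16 [ 53.   8. -26.   0. -56. -31.]
wide -90 0.015 [ 53.  19. -35.   0. -36.  37.]
wide -90 0.16 [ 53.   8. -26.   0. -56.  37.]
wide 90 0.015 [  53.   19.  -35.   -0.  -36. -143.]
wide 90 0.16 [  53.    8.  -26.    0.  -56. -143.]
form 96.4 0.015 [  40.   14.  -43.   -0.  -33. -123.]
form 96.4 0.16 [  40.    1.  -33.    0.  -56. -123.]
form -83.6 0.015 [ 40.  14. -43.   0. -33.  57.]
form -83.6 0.16 [ 40.   1. -33.   0. -56.  57.]
mid 92.7 0.015 [  45.   25.  -24.   -0.  -41. -133.]
mid 92.7 0.16 [  45.   15.  -16.    0.  -59. -133.]
mid -87.3 0.015 [ 45.  25. -24.   0. -41.  47.]
mid -87.3 0.16 [ 45.  15. -16.   0. -59.  47.]
oil 0 0.015 [  9.  23. -28.   0. -39. 171.]
oil 0 0.16 [  9.  13. -19.   0. -58. 171.]
oil 180 0.015 [  9.  23. -28.   0. -39.  -9.]
oil 180 0.16 [  9.  13. -19.   0. -58.  -9.]
end 2.7 0.015 [ 40.  30. -14.   0. -46. 142.]
end 2.7 0.16 [ 40.  22.  -6.   0. -62. 142.]
end 182.7 0.015 [ 40.  30. -14.   0. -46. -38.]
end 182.7 0.16 [ 40.  22.  -6.   0. -62. -38.]
```

```bash
python3 - <<'E'
from act import *
pick((.6811,-.1208),180,.015,1.0,.16)
place(tray(-.08),182.7,.0215,.9,.16)
snap("side","d1"); print(robot.read_position(),robot.read_qpos())
E
```

```text
width mm 54.4 f 30.0
lifted mm 54.4 F [-0.65 -0.03 -6.41] t 51.05
t 56.3333
[0.43506442 0.25531561 0.15856146] [ 5.27332395e+01  7.87446632e+00 -2.59468789e+01 -3.01129112e-02
 -5.63125715e+01 -5.00339314e+01]
```

View pics/d1.png

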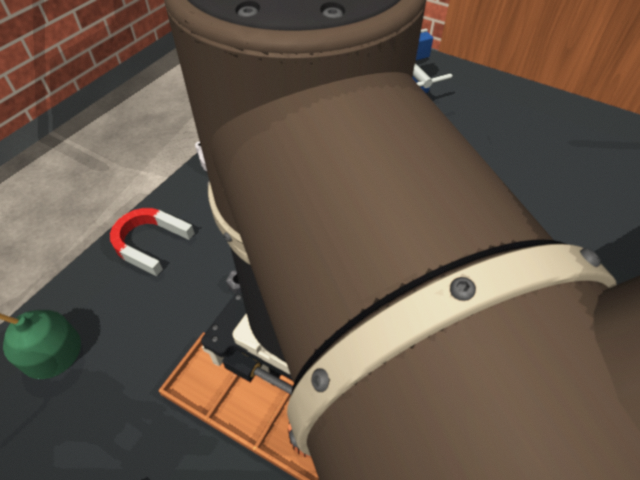

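The arm hides the tray in this view, so I go on with the former and check afterwards.

```bash
python3 - <<'E'
from act import *
pick((.4276,.1057),-83.6,.015,.75,.14)
place(tray(.0125),-87.3,.0215,.65,.16)
pick((.550,-.110),0,.015,.8,.16)
place(tray(.0925),2.7,.0215,.7,.16)
robot.goto([.48,.0,.3],down(0)); robot.dwell(.2); snap("side","e1"); t=snap("top","e1"); print(robot.read_t())
E
```

```text
width mm 39.5 f 30.0
lifted mm 39.5 F [-0.32 -1.03 -1.59] t 61.125
t 65.4333
width mm 35.4 f 30.0
lifted mm 35.1 F [ 0.05 -0.14 -1.49] t 70.625
t 75.6917
77.225
```

View pics/e1.png

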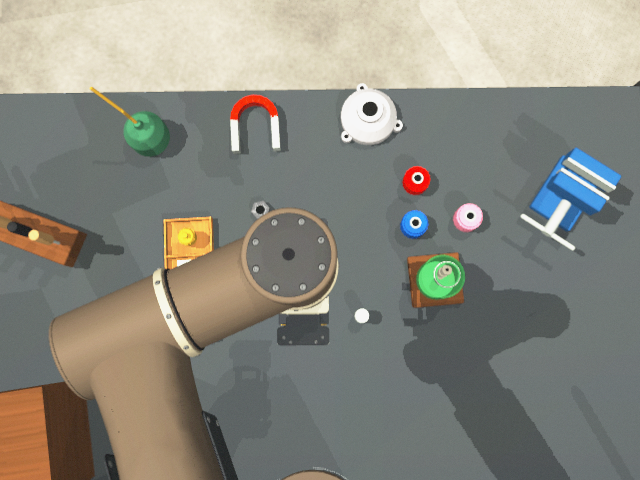

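The oiler stands in the end bay at (187,236) and the arm covers the rest. I check the tray with the wrist camera and move the arm off to the side to see everything.

```bash
python3 - <<'E'
from act import *
np.set_printoptions(precision=4,suppress=True)
robot.goto([.45,.2,.30],down(-90)); robot.dwell(.2); w=snap("wrist","f1")
q=np.load("pics/f1.npz"); P=cloud("wrist",q["d"],q["T"])
for n,x,h in (("comm",-.08,.049),("former",.0125,.05),("oiler",.0925,.047)):
    c=tray(x); m=(np.linalg.norm(P[...,:2]-c,axis=2)<.05)&(abs(P[...,2]-h)<.004); m[285:]=0
    p=P[m]; print(n,"z med",np.median(p[:,2]) if len(p) else None,"off",(p[:,:2].min(0)+p[:,:2].max(0))/2-c, np.ptp(p,axis=0), "tilt",np.linalg.lstsq(np.c_[p[:,:2],np.ones(len(p))],p[:,2],rcond=None)[0][:2])
robot.goto([.43,-.2,.28],down(-90)); robot.dwell(.2); j=snap("wrist","f2"); s=snap("top","f2")
o=np.hstack([cv2.resize(x[:,:,::-1],(400,300)) for x in (w,j)]); o=np.vstack([o,np.hstack([cv2.resize(s[200:360,140:353,::-1],(400,300)),cv2.resize(j[30:250,200:493,::-1],(400,300))])]); cv2.imwrite("pics/f.png",o); print(robot.read_t())
E
```

```text
comm z med 0.049418935390621616 off [-0.0022 -0.0007] [0.0509 0.048  0.0074] tilt [-0.0047  0.0012]
former z med 0.05002945540555509 off [-0.0003 -0.0008] [0.0566 0.0417 0.0071] tilt [0.0012 0.0012]
oiler z med 0.046389703753233924 off [-0.0007 -0.001 ] [0.0351 0.035  0.0079] tilt [0.0064 0.0003]
80.9833
```

View pics/f.png

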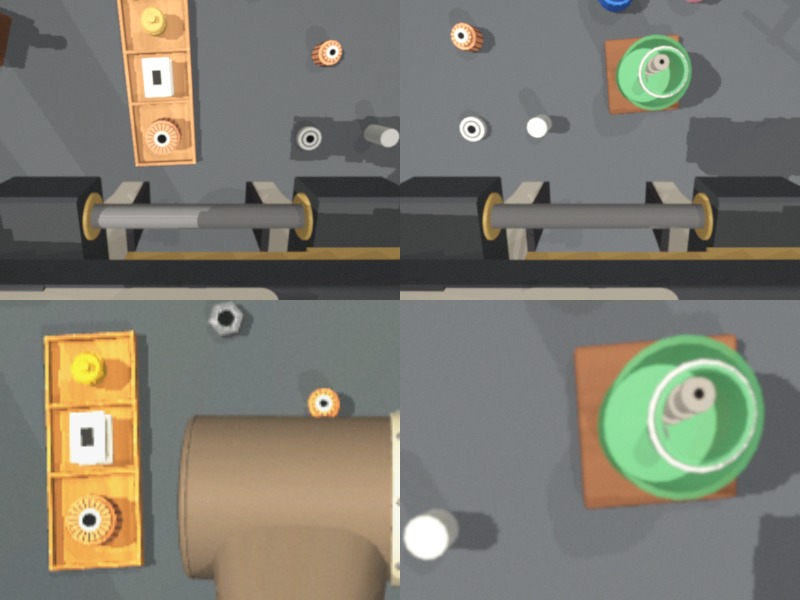

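All three parts stand upright in their bays, within about 2 mm of centre. The roller and insulator are in the jar below the neck, and the gripper touches nothing.

```bash
python3 -c "
from rig import robot
print(robot.job_done())"
```

```text
the job is handed in; nothing more can be done
None
```

Both kits are made up and the job was handed in at about 81 s: commutator, former and oiler upright within about 2 mm of their bay centres, roller then insulator in the jar, and the smaller commutator and thicker roller untouched; the rig gave no verdict.

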